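Nest the bowls by size in the pot and put the lid on

ROBOT

A 7-joint arm with a two-finger parallel gripper is mounted at the origin on a cart in front of the work surface, level with it; the furniture and walls round the work are solid. World frame = base frame: x ahead of the robot, y to its left, z up, the work surface at z = 0. Lengths are in m, angles in rad, forces in N, time in s.
With the tool pointing down it reaches from about 0.35 to 0.9 m from the base axis. Payload 8.1 kg.
Tool frame: the origin (TCP) lies at the very end of the fingers, on their centre line; the grasp point (between the pads) lies 19 mm behind it (arm.tcp_to_grasp is the distance from the TCP to the grasp point, in m); z points along the fingers, y is the line along which they close (so a half turn about z gives the same grasp; the last joint's range is limited). The gripper opens to 92 mm and grips with 3 to 60 N. Pads are 19 mm wide; open, the fingers measure 130 mm over their backs; the gripper's body (75 mm by 190 mm) begins 47 mm behind the grasp point.
Start: joints at [1.215, 0.434, 0.025, 1.573, -0.012, 1.134, -0.075], TCP at [0.156, -0.605, 0.227] pointing down, gripper open.
Joint ranges: [-2.62, 2.62], [-0.44, 2.09], [-1.27, 1.32], [0.08, 2.57], [-1.32, 4.46], [0.12, 2], [-2.74, 2.74]. Speed limits (rad/s): [2.22, 2.22, 3.01, 3.01, 3.14, 3.14, 3.14].

INTERFACE

Orientations are given as a rotation vector (axis times angle).
In Python, from cell import arm gives the robot as it stands.
- The arm moves only by the tool drive_effector, called after "Request:" as name(argument=value, ...) on one line, values as JSON. Schema: {"type":"object","properties":{"ticks":{"type":"object","properties":{"steps":{"type":"array","items":{"type":"array","items":{"type":"number"},"minItems":5,"maxItems":5},"minItems":1,"maxItems":10}},"additionalProperties":false,"required":["steps"]},"clamp_n":{"type":"number"},"only":{"type":"string"},"quiet":{"type":"boolean"},"lines":{"type":"string"}},"required":["ticks"],"additionalProperties":false}. ticks is an object whose key "steps" holds a list of rows, 1 to 10 of them, each of 5 numbers: dx, dy, dz in shares of the most that a row can go, 1 being 50 mm, then a turn about the tool's z in a scale on which 1.0 is pi rad, then the opening from 0.0 (shut) to 1.0 (fully open); each row shifts and turns the commanded pose from where the row before left it, along the tool's axes as they then stand; what a row does not reach is not made up. A row lasts 1/10 s, in which the tool goes at most 0.05 m and 0.15 rad, less where a joint would pass 70% of its speed; a pose out of reach is approached as far as the arm can. The fingers move at their own pace and stop on an object; clamp_n is the grip in N (left out, the last holds). Time passes only in rows, so rows that do not move let the fingers close. The tool returns the time, the measured TCP pose, the force, the opening and the grip force at its end. only (a regular expression) keeps the lines of the reply that match it, lines (a string "A,B") keeps lines A to B, and quiet returns only ok. Input that does not fit is refused with a message, and nothing moves.
- arm.observe(): the state, without advancing time (a new reading comes with each control period).
- arm.get_image(name): name is "scene" or "top"; returns a dict with "image" (400x640x3 uint8, blue, green, red), "fx", "fy", "cx", "cy" (pixels), "distortion" ([k1, k2, p1, p2, k3] as OpenCV has them; the pictures are not rectified), "cam_to_world" (4x4, takes a point from camera to world coordinates). Camera axes: x right, y down, z forward; pixel columns grow to the right and rows downward; lengths in m; the calibration is good to about 2 mm. A picture is of the moment at which its call begins. There is no depth.
- arm.sign_off(): hands the job in; it is judged then, once.
The state is a dict: "clock": time; "joints": joint angles; "dq": joint speeds; "joint_efforts": joint torques, N m; "position": TCP position; "ee_rot": TCP orientation; "force": force on the tool from outside, world axes, zero at the start; "ft_torque": the same for the moment, N m; "width": opening from 0.0 (shut) to 1.0 (fully open); "gripper_force": force on a finger pad.
Only numpy, scipy, OpenCV 4.12 (cv2) and the standard library are available. Lean on these libraries where they do the work, as an engineer would, in place of code of your own. Each camera call takes 0.05 s, during which the arm holds its last target. There are 200 camera calls.

TASK

Pack these vessels away as one nest: first stand the white enamel bowl upright inside the big rust-streaked pot, then stand the small steel bowl upright on the bottom of the enamel bowl, and last lay the steel lid level and centred on the enamel bowl's rim so that it covers the mouth. Set things down rather than dropping them, leave the big pot standing where it is, and do not push about the onion, the salt mill or the tin.

Things in the scene. Friction and masses are not known exactly. Their poses are not given: they have to be found in the camera images.
- cast_pot: Largest vessel: conical pale metal pot streaked with rust, no handles, open, loose on the worktop, 1 kg. 224 mm across the rim, 150 mm across the foot, 98 mm high; inner floor 4 mm up. Inner radius 75 mm at height 20, 87 at 60, 101 at 95; the enamel bowl fits with about 9 mm to spare all round. Origin: centre of the underside, z up.
- enamel_bowl: Middle vessel: white enamel bowl, no handles, empty, upright, 0.25 kg. 182 mm across the rim, 123 mm across the foot, 109 mm high; inner floor 2 mm up. The wall is 3 to 5 mm thick and leans outward by 16 degrees: outer radius 66 mm at height 20, 78 at 60, 87 at 95. Lift it by pinching the rim. Origin: centre of the underside, z up; yaw is immaterial.
- prep_bowl: Smallest vessel: plain stainless steel bowl, empty, upright, 0.12 kg. 94 mm across the rim, 54 mm across the foot, 64 mm high; wall 5 mm thick, leaning outward by 5 degrees at the top (outer radius 42 mm at height 40); rolled rim 6 mm high, 3.5 mm proud outside. Lift it by pinching the rim. Origin: centre of the underside, z up; yaw is immaterial.
- steel_lid: Round domed steel lid with a green arch handle on top, lying right way up on the worktop, 0.22 kg. 196 mm across, 53 mm high over the handle, plate 18 mm high in the middle. The arch stands over the centre, its top at 53 mm, 55 mm long and about 14 mm thick; it runs along the line at -42 degrees from the lid x axis (x +20, y -19 mm to x -20, y +19 mm). Origin: centre of the underside, z up.
- onion: A brown onion, 73 x 75 x 77 mm, on the worktop; a bystander. Origin: centre of its underside.
- salt_mill: A salt mill with a black head, 42 mm across, 123 mm high; a bystander at the right. Origin: centre of its underside.
- paste_tin: A green and yellow tin, 57 mm across, 72 mm high; a bystander at the left. Origin: centre of its underside.

How it is judged:
On the way, in this order (a step that is already met when the one before it is completed fails the run):
1. the enamel bowl stands upright on the floor of the big pot (horizontal distance between enamel_bowl and cast_pot below 0.02 m and z of enamel_bowl in the frame of cast_pot below 0.012 m and angle between enamel_bowl's own z axis and vertical below 0.08 rad), for 0.2 s.
2. the small steel bowl stands upright on the floor of the enamel bowl, which is still in the pot (all of step 1 and horizontal distance between prep_bowl and enamel_bowl below 0.035 m and z of prep_bowl in the frame of enamel_bowl below 0.012 m and angle between prep_bowl's own z axis and vertical below 0.1 rad), for 0.2 s.
At the end, for the whole second after the job is handed in: Enamel bowl in the big pot (axes within 20 mm, underside < 12 mm above the pot's), small bowl in it (35 mm, < 12 mm), lid on the enamel bowl (15 mm, underside 95 to 118 mm above the bowl's); tilts under 0.08 rad (small bowl 0.10); pot within 60 mm of its start; all at rest (all of step 2 and horizontal distance between steel_lid and enamel_bowl below 0.015 m and z of steel_lid in the frame of enamel_bowl between 0.095 and 0.118 m and angle between each of steel_lid, cast_pot's own z axis and vertical below 0.08 rad and linear speed of each of cast_pot, enamel_bowl, prep_bowl, steel_lid below 0.02 m/s and distance of cast_pot from where it was at the start of the episode below 0.06 m); the robot touches nothing.
It fails at once if the onion, the salt mill or the tin is moved by more than 40 mm (distance of any of onion, salt_mill, paste_tin from where it was at the start of the episode above 0.04 m).
It fails at once if a bowl or the lid is dropped: it falls faster than 0.5 m/s with no finger touching it ((linear speed of enamel_bowl above 0.5 m/s and contact force between the fingers and enamel_bowl below 0.1 N) or (linear speed of prep_bowl above 0.5 m/s and contact force between the fingers and prep_bowl below 0.1 N) or (linear speed of steel_lid above 0.5 m/s and contact force between the fingers and steel_lid below 0.1 N)).
It also fails if it takes over 72 s, if anything falls off the work surface, if the arm or the gripper's body presses on something with over 40 N, if the wrist force passes 120 N, or if a joint passes its speed limit or range.

## Working session

There is one attempt and no reset: what is moved stays moved. The work goes in short steps, Python scripts to look and compute and a tool call to move; the robot and the scene stay as the last step left them, time stands still between calls to the robot, and variables do not carry over. Pictures are saved under pics/ and viewed, at most 13 in all, crops included, and the job is handed in when it is done.

```bash
ls; mkdir -p pics; python3 - <<'E'
from cell import arm
import cv2,numpy as np
for n in("scene","top"):
    d=arm.get_image(n);cv2.imwrite(f"pics/{n}0.png",d["image"]);print(n,d["fx"],d["cx"],d["cy"],d["distortion"],np.round(d["cam_to_world"],3).tolist())
print(arm.observe(),arm.tcp_to_grasp)
E
```

```text
cell.py
pics
scene 432.35107694360505 316.52432739676436 195.43393051019152 [-0.11522662  0.          0.          0.          0.        ] [[0.968, 0.208, -0.142, 0.747], [0.251, -0.829, 0.499, -0.789], [-0.014, -0.519, -0.855, 1.377], [0.0, 0.0, 0.0, 1.0]]
top 383.2956595048893 320.64578252189557 205.5486657382192 [-0.02742924  0.          0.          0.          0.        ] [[0.021, -0.99, 0.141, 0.348], [-1.0, -0.019, 0.019, 0.002], [-0.016, -0.141, -0.99, 1.21], [0.0, 0.0, 0.0, 1.0]]
{'clock': 0.1, 'joints': array([ 1.21542544,  0.43512602,  0.02494432,  1.57401432, -0.01160008,
        1.13402411, -0.07511273]), 'dq': array([-5.53679011e-04, -3.49985114e-03, -2.76498219e-03, -1.98166384e-03,
        5.65182767e-05,  4.13882928e-04, -1.32978547e-03]), 'joint_efforts': array([ 3.85473380e-03, -6.69132471e+01,  9.88401622e-01, -3.15153122e+01,
       -6.04896247e-02,  3.72901373e-02,  7.21478318e-05]), 'position': array([ 0.15615051, -0.60469027,  0.2260369 ]), 'ee_rot': array([-3.11516123e+00, -3.95732633e-01,  4.63302298e-04]), 'force': array([-0.61134791, -0.19867493, -0.86943827]), 'ft_torque': array([-0.0102766 ,  0.00090973,  0.03109141]), 'gripper_force': 0.0, 'width': 0.99713258279782} 0.0188
```

View pics/top0.png

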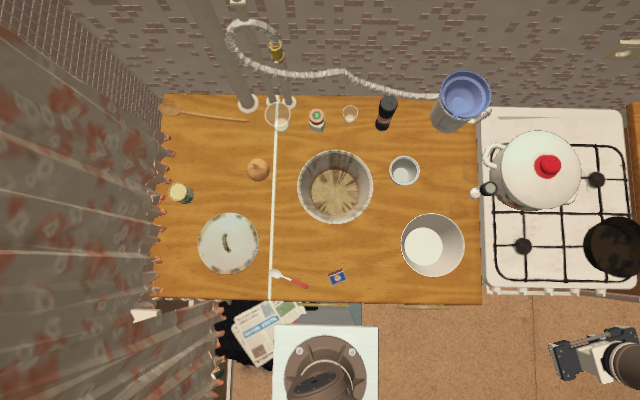

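View pics/scene0.png

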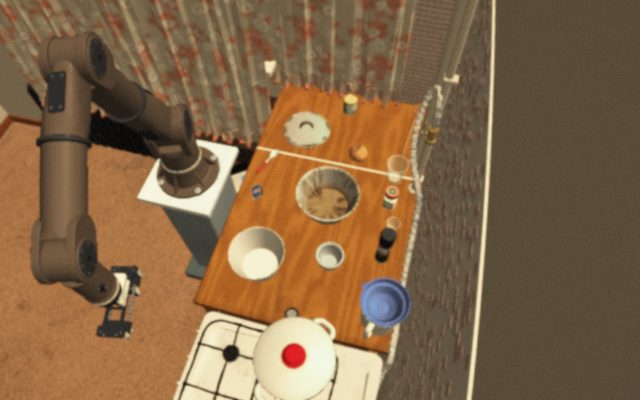

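The top view shows the pot rim at about (335,187), the enamel bowl at (433,245), the small bowl at (404,170), the lid at (228,243) with its arch at (226,242), the onion at (258,169), the mill at (385,113) and the tin at (181,192). The scene view shows the same things: pot (327,194), enamel bowl (256,254), small bowl (330,256), lid (306,129).

```bash
cat > h.py <<'E'
import cv2,numpy as np
from scipy.optimize import least_squares
from cell import arm
def cast(d,px,z):
    K=np.array([[d["fx"],0,d["cx"]],[0,d["fy"],d["cy"]],[0,0,1]]);T=np.array(d["cam_to_world"])
    u=cv2.undistortPoints(np.float64(px).reshape(-1,1,2),K,np.float64(d["distortion"])).reshape(-1,2)
    r=np.c_[u,np.ones(len(u))]@T[:3,:3].T;o=T[:3,3]
    return (o+r*((z-o[2])/r[:,2])[:,None])[:,:2]
def mask(d,sat):
    h=cv2.cvtColor(d["image"],cv2.COLOR_BGR2HSV);return ((h[...,1]<sat)*255).astype(np.uint8)
def hull(m,c,rad):
    roi=np.zeros_like(m);cv2.circle(roi,c,rad,255,-1);m=m&roi
    n,l,s,ce=cv2.connectedComponentsWithStats(m);i=1+np.argmax(s[1:,4])
    cs=cv2.findContours((l==i).astype(np.uint8),cv2.RETR_EXTERNAL,cv2.CHAIN_APPROX_NONE)[0]
    return cv2.convexHull(max(cs,key=len)).reshape(-1,2)
def circ(p,r=None):
    c0=(p.max(0)+p.min(0))/2
    f=lambda q:np.hypot(*(p-q[:2]).T)-q[2]
    s=least_squares(f,[*c0,r or .1],loss='soft_l1',f_scale=.002)
    return np.round(s.x,4),round(float(np.sqrt(np.mean(s.fun**2))),4)
E
python3 - <<'E'
from h import *
for n,S in(("top",{"pot":((335,187),46,.098,.112),"enamel":((433,245),40,.109,.091),"prep":((404,170),22,.064,.047),"lid":((228,243),40,.004,.098)}),("scene",{"pot":((327,194),40,.098,.112),"enamel":((256,250),38,.109,.091),"prep":((330,256),20,.064,.047),"lid":((306,129),30,.004,.098)})):
    d=arm.get_image(n)
    for sat in(70,100):
        m=mask(d,sat)
        for k,(c,r,z,R) in S.items():
            print(n,sat,k,R,*circ(cast(d,hull(m,c,r),z),R))
d=arm.get_image("top");h=cv2.cvtColor(d["image"],cv2.COLOR_BGR2HSV)
a=h[225:260,212:245];g=(a[...,0]>28)&(a[...,0]<85)&(a[...,1]>70);y,x=np.nonzero(g);print(len(x),x.mean()+212,y.mean()+225)
p=cast(d,np.c_[x+212,y+225],.05);print(p.mean(0),np.degrees(np.arctan2(*np.linalg.svd(p-p.mean(0))[2][0][::-1])))
v=[cv2.resize(d["image"][200:285,185:270],(510,510),interpolation=cv2.INTER_CUBIC)];cv2.imwrite("pics/lid.png",v[0])
print("onion,mill foot,tin",cast(d,[(258,169),(381,128),(181,192)],.04))
E
```

```text
top 70 pot 0.112 [ 0.5653 -0.0167  0.1111] 0.0004
top 70 enamel 0.091 [ 0.3988 -0.2977  0.0905] 0.0004
top 70 prep 0.047 [ 0.6246 -0.2281  0.0463] 0.0006
top 70 lid 0.098 [0.3949 0.3143 0.0949] 0.0038
top 100 pot 0.112 [ 0.5654 -0.0168  0.1119] 0.0006
top 100 enamel 0.091 [ 0.399  -0.2975  0.091 ] 0.0006
top 100 prep 0.047 [ 0.6247 -0.2284  0.0471] 0.0006
top 100 lid 0.098 [0.3957 0.3152 0.0964] 0.0008
scene 70 pot 0.112 [ 0.4825 -0.0387  0.0274] 0.0008
scene 70 enamel 0.091 [ 0.3999 -0.3061  0.0856] 0.0069
scene 70 prep 0.047 [ 0.6271 -0.2339  0.0446] 0.0011
scene 70 lid 0.098 [0.4108 0.3138 0.0768] 0.0069
scene 100 pot 0.112 [0.5852 0.0083 0.0834] 0.0162
scene 100 enamel 0.091 [ 0.4014 -0.3014  0.0906] 0.0021
scene 100 prep 0.047 [ 0.6273 -0.2334  0.0474] 0.0012
scene 100 lid 0.098 [0.3982 0.3121 0.0918] 0.004
5 223.2 238.8
[0.40523373 0.31786231] -165.69305266459173
onion,mill foot,tin [[ 0.62632567  0.22322522]
 [ 0.76635385 -0.1618927 ]
 [ 0.54877632  0.46203524]]
```

Units first: shifts go in shares of 50 mm and turns go in shares of pi rad. So -0.04 m is -0.8, -0.035 m is -0.7, 0.127 rad / 3.1416 = 0.0404.

Request:
drive_effector(ticks={"steps": [[0, 0, 0, 0.0404, 0.6], [0, 0, 0, 0.0401, 0.6], [0.4, -0.7, 0, 0, 0.6], [0.5, -0.8, 0, 0, 0.6], [0.5, -0.8, 0, 0, 0.6], [0.5, -0.8, 0, 0, 0.6], [0.5, -0.8, 0, 0, 0.6], [0.5, -0.8, 0, 0, 0.6], [0.5, -0.8, 0, 0, 0.6], [0.5, -0.8, 0, 0, 0.6]]}, clamp_n=40)

```text
clock: 1.25
position: [0.352, -0.2885, 0.227]
ee_rot: [3.141, -0.001, 0.001]
force: [1.0, -1.3, 0.7]
width: 0.598
gripper_force: 0.0
```

Request:
drive_effector(ticks={"steps": [[0.5, -0.8, 0, 0, 0.6], [0.46, -0.8, 0, 0, 0.6], [0, 0, 0, 0, 0.6], [0, 0, 0, 0, 0.6]]})

```text
clock: 1.65
position: [0.3998, -0.2094, 0.2267]
ee_rot: [3.141, 0.004, -0.0]
force: [-0.6, -0.3, 0.3]
width: 0.6
gripper_force: 0.0
```

View pics/lid.png

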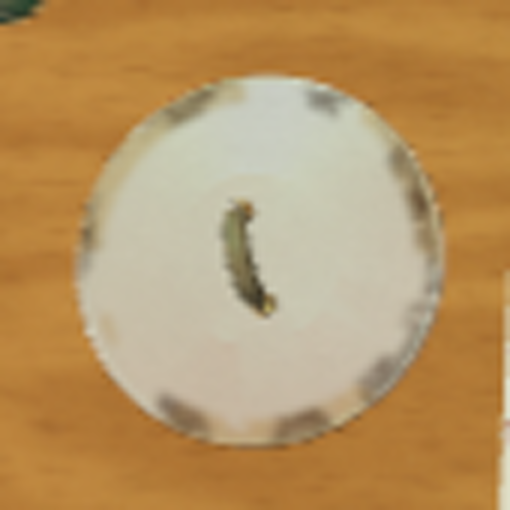

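The lid crop shows the arch running from (225.3,234.5) to (229.2,251.3) in image pixels, bowed to the left by parallax, on a disc centred near (228,243).

Descend to 12 mm of overlap on the rim and pinch.

In the tool's units: 0.04 m is 0.8, 0.03 m is 0.6.

Request:
drive_effector(ticks={"steps": [[0, 0, 0.8, 0, 0.6], [0, 0, 0.8, 0, 0.6], [0, 0, 0.6, 0, 0.6], [0, 0, 0.4, 0, 0.6], [0, 0, 0, 0, 0.6], [0, 0, 0, 0, 0], [0, 0, 0, 0, 0], [0, 0, 0, 0, 0], [0, 0, 0, 0, 0], [0, 0, 0, 0, 0]]}, clamp_n=50)

```text
clock: 2.65
position: [0.3997, -0.2104, 0.0973]
ee_rot: [3.141, -0.0, 0.001]
force: [0.4, -1.1, 0.0]
width: 0.218
gripper_force: 0.0
```

Request:
drive_effector(ticks={"steps": [[0, 0, -0.2, 0, 0], [0, 0, -0.2, 0, 0], [0, 0, -0.2, 0, 0], [0, 0, -0.2, 0, 0], [0, 0, -0.2, 0, 0], [0, 0, 0, 0, 0], [0, 0, 0, 0, 0]]})

```text
clock: 3.35
position: [0.3995, -0.2103, 0.1469]
ee_rot: [3.141, -0.001, 0.001]
force: [-0.2, 0.2, -0.4]
width: 0.002
gripper_force: 0.0
```

```bash
python3 - <<'E'
from h import *
d=arm.get_image("scene");cv2.imwrite("pics/s1.png",cv2.resize(d["image"][150:320,160:400],None,fx=3,fy=3))
E
```

```text
(no output)
```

View pics/s1.png

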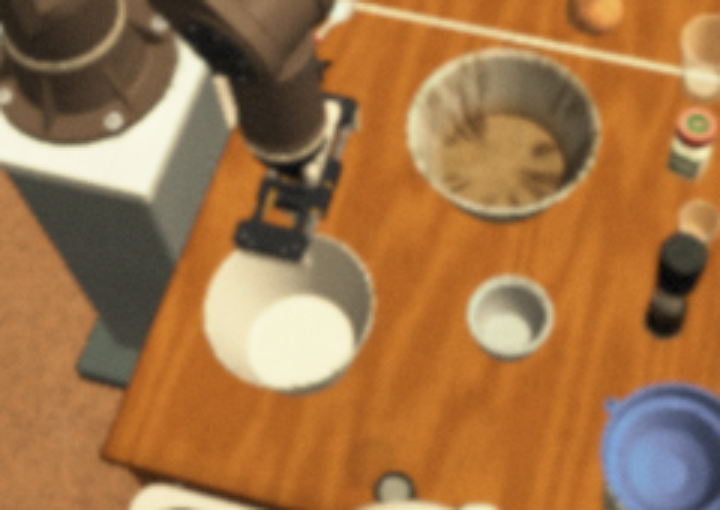

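The fingers close slowly, so the bowl was not gripped and still stands where it was, its rim around crop (290,310). I'll reopen and repeat with longer closing.

In the tool's units: 0.025 m is 0.5.

Request:
drive_effector(ticks={"steps": [[0, 0, 0, 0, 0.35], [0, 0, 0, 0, 0.35], [0, 0, 0, 0, 0.35], [0, 0, 0, 0, 0.35], [0, 0, 0, 0, 0.35], [0, 0, 0.5, 0, 0.35], [0, 0, 0.5, 0, 0.35], [0, 0, 0, 0, 0.35], [0, 0, 0, 0, 0], [0, 0, 0, 0, 0]]}, clamp_n=50)

```text
clock: 4.4
position: [0.4001, -0.2105, 0.0977]
ee_rot: [3.141, -0.001, 0.002]
force: [-0.4, -0.6, -0.4]
width: 0.218
gripper_force: 0.0
```

Request:
drive_effector(ticks={"steps": [[0, 0, 0, 0, 0], [0, 0, 0, 0, 0], [0, 0, 0, 0, 0], [0, 0, 0, 0, 0], [0, 0, 0, 0, 0], [0, 0, 0, 0, 0]]}, clamp_n=50)

```text
clock: 5.0
position: [0.4001, -0.2105, 0.0976]
ee_rot: [3.141, 0.0, 0.003]
force: [-0.2, 0.9, 7.1]
width: 0.062
gripper_force: 48.9
```

In the tool's units: -0.03 m is -0.6, -0.02 m is -0.4.

Request:
drive_effector(ticks={"steps": [[0, 0, -0.2, 0, 0], [0, 0, -0.4, 0, 0], [0, 0, -0.6, 0, 0], [0, 0, -0.6, 0, 0], [0, 0, -0.6, 0, 0], [0, 0, -0.6, 0, 0], [0, 0, -0.4, 0, 0], [0, 0, -0.2, 0, 0], [0, 0, 0, 0, 0], [0, 0, 0, 0, 0]]})

```text
clock: 6.0
position: [0.3988, -0.2099, 0.2759]
ee_rot: [-3.141, 0.001, 0.002]
force: [-0.3, 0.1, -3.6]
width: 0.041
gripper_force: 51.2
```

```bash
python3 - <<'E'
from h import *
d=arm.get_image("scene");cv2.imwrite("pics/s2.png",cv2.resize(d["image"][150:320,160:400],None,fx=3,fy=3))
E
```

```text
(no output)
```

View pics/s2.png

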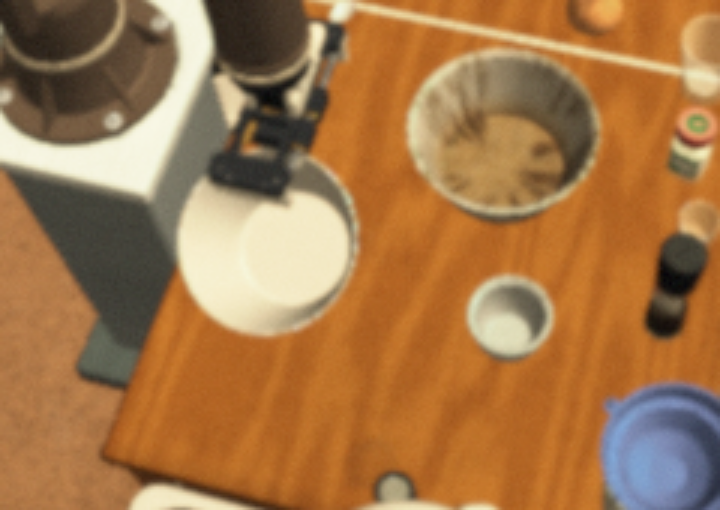

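The bowl hangs from the rim in the fingers (crop (250,185)), its far side sagging so the pinched wall lies flush with the pads. Carrying it over the pot, biased inward.

In the tool's units: -0.032 m is -0.64, -0.022 m is -0.44.

Request:
drive_effector(ticks={"steps": [[0.2, -0.32, 0, 0, 0], [0.4, -0.64, 0, 0, 0], [0.4, -0.64, 0, 0, 0], [0.4, -0.64, 0, 0, 0], [0.4, -0.64, 0, 0, 0], [0.4, -0.64, 0, 0, 0], [0.4, -0.64, 0, 0, 0], [0.4, -0.64, 0, 0, 0], [0.28, -0.44, 0, 0, 0], [0.04, -0.12, 0, 0, 0]]})

```text
clock: 7.05
position: [0.5659, 0.0614, 0.2749]
ee_rot: [-3.14, -0.006, 0.004]
force: [0.1, 0.7, -3.6]
width: 0.041
gripper_force: 51.1
```

Request:
drive_effector(ticks={"steps": [[0, 0, 0, 0, 0], [0, 0, 0, 0, 0], [0, 0, 0, 0, 0]]})

```text
clock: 7.35
position: [0.565, 0.0561, 0.2764]
ee_rot: [3.141, -0.004, -0.001]
force: [-0.3, -0.3, -2.7]
width: 0.042
gripper_force: 50.8
```

```bash
python3 - <<'E'
from h import *
d=arm.get_image("top");cv2.imwrite("pics/t2.png",cv2.resize(d["image"][110:260,250:450],None,fx=3.5,fy=3.5))
E
```

```text
(no output)
```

View pics/t2.png

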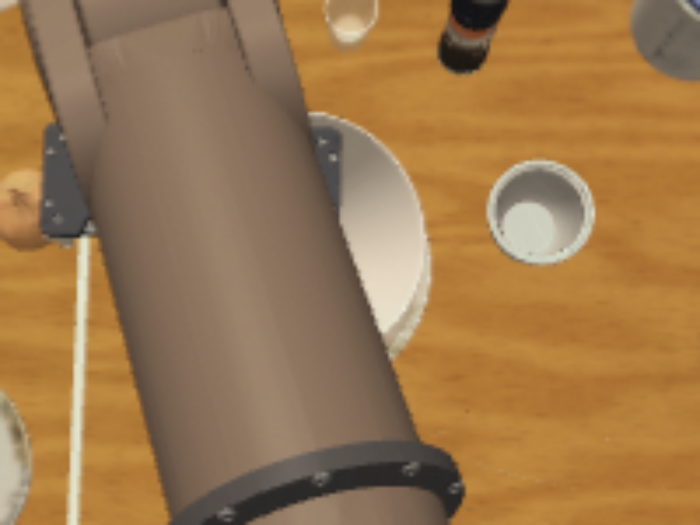

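The arm hides the pot; the bowl's far side at crop (425,240) lies over the pot rim (430,270), consistent with the plan. Lowering, watching force.

In the tool's units: 0.02 m is 0.4, -0.002 m is -0.04.

Request:
drive_effector(ticks={"steps": [[0, -0.04, 0.2, 0, 0], [0, 0, 0.4, 0, 0], [0, 0, 0.4, 0, 0], [0, 0, 0.4, 0, 0], [0, 0, 0.4, 0, 0], [0, 0, 0.4, 0, 0], [0, 0, 0.2, 0, 0], [0, 0, 0, 0, 0], [0, 0, 0, 0, 0]]})

```text
clock: 8.3
position: [0.5656, 0.0595, 0.1571]
ee_rot: [3.141, -0.001, 0.0]
force: [0.1, -1.4, -2.5]
width: 0.045
gripper_force: 50.3
```

Request:
drive_effector(ticks={"steps": [[0, 0, 0.1, 0, 0], [0, 0, 0.1, 0, 0], [0, 0, 0.1, 0, 0], [0, 0, 0, 0, 0]]})

```text
clock: 8.7
position: [0.5653, 0.0598, 0.1412]
ee_rot: [-3.142, 0.0, 0.001]
force: [0.8, -2.0, -2.4]
width: 0.04
gripper_force: 50.0
```

Request:
drive_effector(ticks={"steps": [[0, 0, 0.1, 0, 0], [0, -0.04, 0.1, 0, 0], [0, 0, 0, 0, 0]]}, clamp_n=25)

```text
clock: 9.0
position: [0.5655, 0.0634, 0.1316]
ee_rot: [-3.14, -0.002, -0.0]
force: [0.7, 4.0, 4.1]
width: 0.05
gripper_force: 25.5
```

In the tool's units: 0.005 m is 0.1, -0.002 m is -0.04.

Request:
drive_effector(ticks={"steps": [[0, -0.04, 0.1, 0, 0], [0, -0.02, 0.1, 0, 0], [0, 0, 0, 0, 0]]}, clamp_n=20)

```text
clock: 9.3
position: [0.5652, 0.0652, 0.1212]
ee_rot: [-3.141, -0.001, 0.001]
force: [0.6, 3.6, 4.3]
width: 0.053
gripper_force: 21.3
```

Request:
drive_effector(ticks={"steps": [[0, -0.02, 0.1, 0, 0], [0, -0.02, 0.1, 0, 0], [0, 0, 0, 0, 0]]})

```text
clock: 9.6
position: [0.565, 0.0667, 0.1111]
ee_rot: [3.141, -0.0, -0.002]
force: [0.1, 2.8, 2.7]
width: 0.064
gripper_force: 22.0
```

Request:
drive_effector(ticks={"steps": [[0, -0.02, 0.1, 0, 0], [0, -0.02, 0.06, 0, 0], [0, 0, 0, 0, 0]]})

```text
clock: 9.9
position: [0.5653, 0.0686, 0.1032]
ee_rot: [3.141, -0.0, -0.001]
force: [0.2, 2.9, 2.7]
width: 0.066
gripper_force: 22.2
```

In the tool's units: 0.002 m is 0.04, -0.001 m is -0.02.

Request:
drive_effector(ticks={"steps": [[0, -0.02, 0.04, 0, 0], [0, 0, 0, 0, 0], [0, 0, 0, 0, 0]]}, clamp_n=8)

```text
clock: 10.2
position: [0.5657, 0.0693, 0.1023]
ee_rot: [3.141, -0.001, 0.001]
force: [-1.2, 0.6, 9.9]
width: 0.074
gripper_force: 8.7
```

Request:
drive_effector(ticks={"steps": [[0, 0, 0, 0, 0.12], [0, 0, 0, 0, 0.2], [0, 0, 0, 0, 0.3], [0, 0, 0, 0, 0.3], [0, 0, -0.2, 0, 0.3], [0, 0, -0.8, 0, 0.3], [0, 0, -1, 0, 0.3], [0, 0, -1, 0, 0.3]]})

```text
clock: 11.0
position: [0.5649, 0.0698, 0.2539]
ee_rot: [-3.141, -0.0, 0.001]
force: [1.3, 0.0, -0.1]
width: 0.3
gripper_force: 0.0
```

Request:
drive_effector(ticks={"steps": [[-0.4, 0.9, 0, 0, 0.3], [-0.4, 0.9, 0, 0, 0.3], [-0.4, 0.9, 0, 0, 0.3], [-0.4, 0.9, 0, 0, 0.3], [-0.4, 0.9, 0, 0, 0.3], [-0.4, 0.9, 0, 0, 0.3], [0, 0, 0, 0, 0.3]]})

```text
clock: 11.7
position: [0.4419, -0.2072, 0.2523]
ee_rot: [3.138, -0.017, -0.002]
force: [1.0, 0.9, -0.4]
width: 0.296
gripper_force: 0.0
```

```bash
python3 - <<'E'
from h import *
d=arm.get_image("top");cv2.imwrite("pics/t3.png",cv2.resize(d["image"][110:310,250:500],None,fx=3,fy=3))
m=mask(d,100)
print("pot",*circ(cast(d,hull(m,(335,187),46),.098),.112));print("prep",*circ(cast(d,hull(m,(404,170),22),.064),.047))
E
```

```text
pot [ 0.5653 -0.0169  0.1118] 0.0006
prep [ 0.6247 -0.2284  0.0471] 0.0006
```

View pics/t3.png

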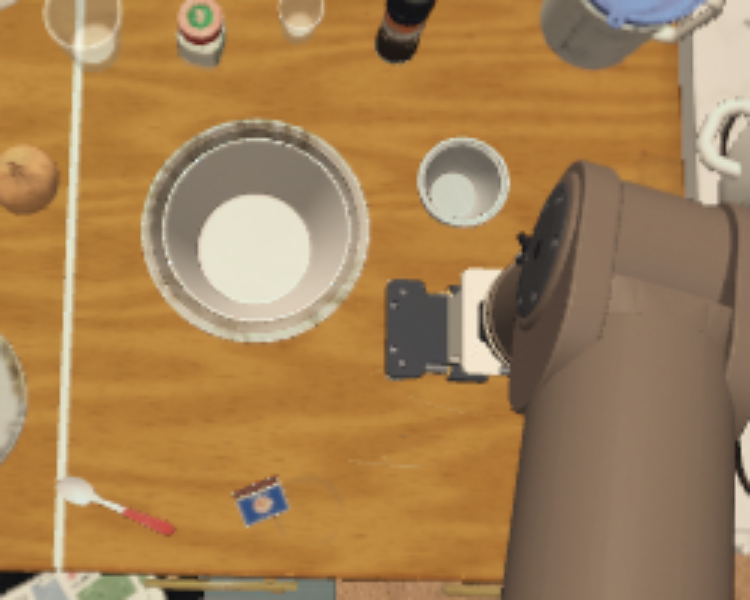

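The enamel bowl stands concentric in the pot (rim circle spanning crop x 163–351, y 138–320; pot unmoved); small bowl at crop (464,181). Now to the small bowl, pinching its right (-y) side.

In the tool's units: 0.037 m is 0.74, 0.035 m is 0.7.

Request:
drive_effector(ticks={"steps": [[0.74, 0.26, 0, 0, 0.35], [0.74, 0.26, 0, 0, 0.35], [0.74, 0.26, 0, 0, 0.35], [0.74, 0.26, 0, 0, 0.35], [0.7, 0.24, 0, 0, 0.35], [0, 0, 0, 0, 0.35], [0, 0, 0, 0, 0.35]]})

```text
clock: 12.45
position: [0.6292, -0.2627, 0.2512]
ee_rot: [-3.14, -0.002, 0.001]
force: [-0.7, 0.2, -0.6]
width: 0.346
gripper_force: 0.0
```

```bash
python3 - <<'E'
from h import *
d=arm.get_image("top")
print("enamel c",cast(d,[(335.7,186.3)],.113))
E
```

```text
enamel c [[ 0.56129536 -0.01972162]]
```

In the tool's units: 0.05 m is 1, -0.0045 m is -0.09.

Request:
drive_effector(ticks={"steps": [[-0.09, 0.16, 0.8, 0, 0.35], [0, 0, 1, 0, 0.35], [0, 0, 1, 0, 0.35], [0, 0, 0.8, 0, 0.35], [0, 0, 0.4, 0, 0.35], [0, 0, 0, 0, 0.35]]}, clamp_n=30)

```text
clock: 13.1
position: [0.621, -0.2708, 0.0491]
ee_rot: [-3.139, -0.0, 0.009]
force: [0.2, 0.1, 0.5]
width: 0.349
gripper_force: 0.0
```

Request:
drive_effector(ticks={"steps": [[0, 0, 0, 0, 0], [0, 0, 0, 0, 0], [0, 0, 0, 0, 0], [0, 0, 0, 0, 0], [0, 0, 0, 0, 0], [0, 0, 0, 0, 0]]})

```text
clock: 13.7
position: [0.6254, -0.2721, 0.0534]
ee_rot: [3.141, -0.0, 0.005]
force: [0.7, 1.0, 6.7]
width: 0.06
gripper_force: 29.5
```

In the tool's units: -0.03 m is -0.6, -0.02 m is -0.4.

Request:
drive_effector(ticks={"steps": [[0, 0, -0.2, 0, 0], [0, 0, -0.4, 0, 0], [0, 0, -0.6, 0, 0], [0, 0, -0.6, 0, 0], [0, 0, -0.6, 0, 0], [0, 0, -0.6, 0, 0], [0, 0, -0.4, 0, 0], [0, 0, -0.2, 0, 0], [0, 0, 0, 0, 0]]}, clamp_n=30)

```text
clock: 14.6
position: [0.6243, -0.2726, 0.2332]
ee_rot: [3.141, -0.001, 0.003]
force: [-0.0, 0.6, -1.9]
width: 0.045
gripper_force: 30.0
```

```bash
python3 - <<'E'
from h import *
d=arm.get_image("scene");cv2.imwrite("pics/s4.png",cv2.resize(d["image"][140:320,220:440],None,fx=3,fy=3))
E
```

```text
(no output)
```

View pics/s4.png

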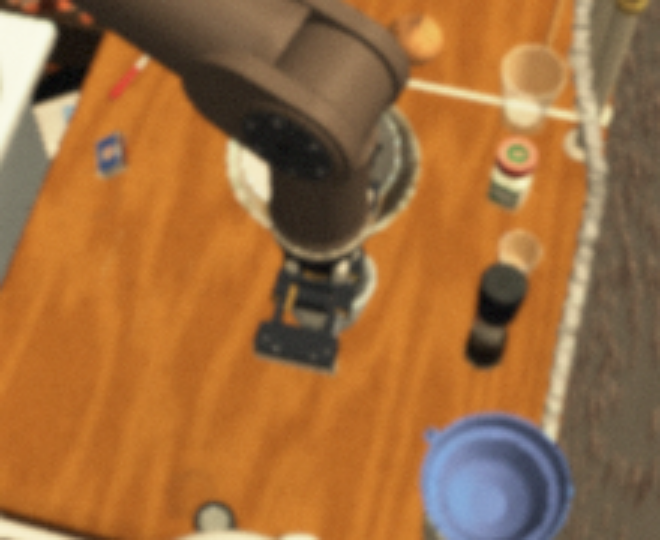

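The small bowl hangs in the fingers at crop (320,310), away from everything. Carrying it over the nest.

In the tool's units: -0.033 m is -0.66, -0.008 m is -0.16.

Request:
drive_effector(ticks={"steps": [[-0.08, -0.3, 0, 0, 0], [-0.18, -0.66, 0, 0, 0], [-0.18, -0.66, 0, 0, 0], [-0.18, -0.66, 0, 0, 0], [-0.18, -0.66, 0, 0, 0], [-0.18, -0.66, 0, 0, 0], [-0.18, -0.66, 0, 0, 0], [-0.06, -0.16, 0, 0, 0], [0, 0, 0, 0, 0], [0, 0, 0, 0, 0]]})

```text
clock: 15.65
position: [0.5625, -0.052, 0.2311]
ee_rot: [3.141, -0.001, -0.002]
force: [0.4, -1.0, -1.1]
width: 0.044
gripper_force: 30.0
```

Request:
drive_effector(ticks={"steps": [[0, 0, 0.2, 0, 0], [0, 0, 0.6, 0, 0], [0, 0, 0.8, 0, 0], [0, 0, 0.8, 0, 0], [0, 0, 0.4, 0, 0], [0, 0, 0.2, 0, 0], [0, 0, 0, 0, 0], [0, 0, 0, 0, 0]]})

```text
clock: 16.45
position: [0.5637, -0.0517, 0.0824]
ee_rot: [3.141, -0.002, 0.002]
force: [1.4, -0.4, -1.4]
width: 0.048
gripper_force: 30.0
```

In the tool's units: 0.005 m is 0.1, 0.004 m is 0.08.

Request:
drive_effector(ticks={"steps": [[0, 0, 0.1, 0, 0], [0, 0, 0.1, 0, 0], [0, 0, 0.08, 0, 0], [0, 0, 0, 0, 0]]}, clamp_n=20)

```text
clock: 16.85
position: [0.5639, -0.0526, 0.0684]
ee_rot: [3.14, -0.002, 0.003]
force: [0.2, -3.1, 6.1]
width: 0.051
gripper_force: 20.6
```

Request:
drive_effector(ticks={"steps": [[0, 0, 0.06, 0, 0], [0, 0, 0.06, 0, 0], [0, 0, 0, 0, 0]]}, clamp_n=15)

```text
clock: 17.15
position: [0.564, -0.0527, 0.0624]
ee_rot: [3.14, -0.002, 0.003]
force: [-0.2, -3.9, 6.0]
width: 0.059
gripper_force: 16.1
```

Request:
drive_effector(ticks={"steps": [[0, 0, 0.04, 0, 0], [0, 0, 0, 0, 0]]}, clamp_n=8)

```text
clock: 17.35
position: [0.5637, -0.052, 0.0602]
ee_rot: [3.141, -0.001, 0.002]
force: [0.7, -3.5, 5.1]
width: 0.065
gripper_force: 8.6
```

In the tool's units: -0.05 m is -1, -0.03 m is -0.6.

Request:
drive_effector(ticks={"steps": [[0, 0, 0, 0, 0.12], [0, 0, 0, 0, 0.18], [0, 0, 0, 0, 0.22], [0, 0, 0, 0, 0.22], [0, 0, -0.2, 0, 0.22], [0, 0, -0.6, 0, 0.22], [0, 0, -1, 0, 0.22], [0, 0, -1, 0, 0.4], [0, 0, -1, 0, 0.4]]})

```text
clock: 18.25
position: [0.5624, -0.051, 0.2525]
ee_rot: [-3.141, -0.0, -0.001]
force: [1.2, 0.0, 0.3]
width: 0.347
gripper_force: 0.0
```

Request:
drive_effector(ticks={"steps": [[-0.36, -0.8, 0, 0, 0.4], [-0.36, -0.8, 0, 0, 0.4], [-0.36, -0.8, 0, 0, 0.4], [-0.36, -0.8, 0, 0, 0.4], [-0.36, -0.8, 0, 0, 0.4], [-0.36, -0.8, 0, 0, 0.4], [0, 0, 0, 0, 0.4]]})

```text
clock: 18.95
position: [0.4518, 0.1951, 0.251]
ee_rot: [-3.139, -0.014, -0.0]
force: [0.2, -0.0, 0.3]
width: 0.403
gripper_force: 0.0
```

```bash
python3 - <<'E'
from h import *
d=arm.get_image("top");cv2.imwrite("pics/t5.png",cv2.resize(d["image"][110:310,180:430],None,fx=3,fy=3))
f,b=cast(d,[(225.3,234.5),(229.2,251.3)],.03);f2,b2=cast(d,[(225.3,234.5),(229.2,251.3)],.02)
v=f-b;print(f,b,np.hypot(*v),np.arctan2(v[1],v[0]),(f+b)/2,(f2+b2)/2)
E
```

```text
[0.4196299  0.31750831] [0.36829215 0.30257638] 0.05346520122360346 0.2830474279250659 [0.39396102 0.31004235] [0.39435163 0.31265261]
```

View pics/t5.png

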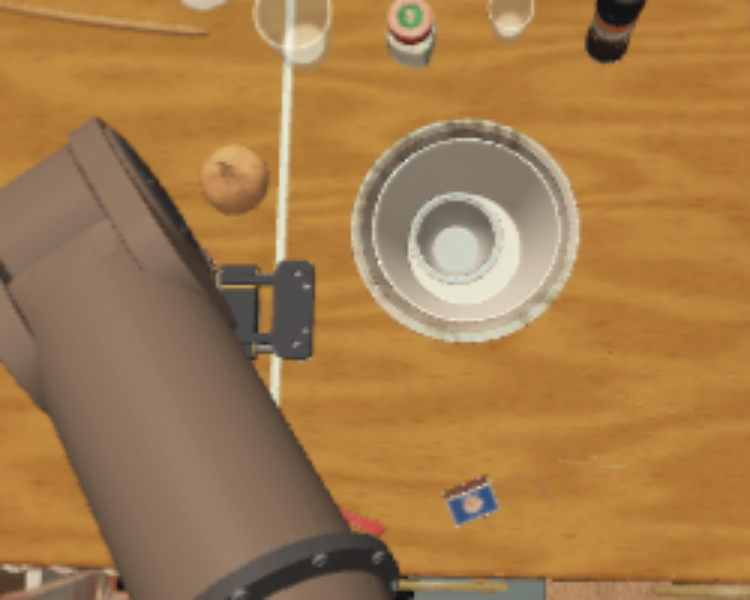

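The small bowl stands in the enamel bowl (crop (456,238)); the enamel rim (centre crop (466,230)) is concentric with the pot (465,230). Now to the lid.

In the tool's units: -0.04 m is -0.8, -0.039 m is -0.78, -0.142 rad / 3.1416 = -0.0452.

Request:
drive_effector(ticks={"steps": [[-0.38, -0.8, 0, 0, 0.4], [-0.38, -0.8, 0, 0, 0.4], [-0.38, -0.78, 0, 0, 0.4], [0, 0, 0, -0.0452, 0.4], [0, 0, 0, -0.0449, 0.4], [0, 0, 0.8, 0, 0.4], [0, 0, 0.8, 0, 0.4], [0, 0, 0.8, 0, 0.4], [0, 0, 0, 0, 0.4], [0, 0, 0, 0, 0.4]]})

```text
clock: 20.0
position: [0.3986, 0.3072, 0.1304]
ee_rot: [3.11, 0.441, -0.001]
force: [-0.8, 0.1, 0.9]
width: 0.401
gripper_force: 0.0
```

In the tool's units: 0.04 m is 0.8, -0.0075 m is -0.15.

Request:
drive_effector(ticks={"steps": [[-0.03, -0.15, 0.4, 0, 0.4], [0, 0, 0.8, 0, 0.4], [0, 0, 0.6, 0, 0.4], [0, 0, 0.32, 0, 0.4], [0, 0, 0, 0, 0.4], [0, 0, 0, 0, 0], [0, 0, 0, 0, 0], [0, 0, 0, 0, 0], [0, 0, 0, 0, 0], [0, 0, 0, 0, 0]]}, clamp_n=30)

```text
clock: 21.0
position: [0.3954, 0.3149, 0.0249]
ee_rot: [-3.11, -0.442, -0.003]
force: [-1.0, -2.6, 9.5]
width: 0.137
gripper_force: 30.0
```

Request:
drive_effector(ticks={"steps": [[0, 0, 0, 0, 0], [0, 0, 0, 0, 0]]}, clamp_n=40)

```text
clock: 21.2
position: [0.3953, 0.3148, 0.0248]
ee_rot: [-3.11, -0.442, -0.003]
force: [-0.0, -1.9, 10.3]
width: 0.133
gripper_force: 40.0
```

In the tool's units: -0.04 m is -0.8, -0.03 m is -0.6.

Request:
drive_effector(ticks={"steps": [[0, 0, -0.2, 0, 0], [0, 0, -0.4, 0, 0], [0, 0, -0.8, 0, 0], [0, 0, -0.8, 0, 0], [0, 0, -0.8, 0, 0], [0, 0, -0.8, 0, 0], [0, 0, -0.6, 0, 0], [0, 0, 0, 0, 0], [0, 0, 0, 0, 0], [0, 0, 0, 0, 0]]}, clamp_n=40)

```text
clock: 22.2
position: [0.3938, 0.3137, 0.2425]
ee_rot: [3.109, 0.443, -0.003]
force: [-0.1, -0.1, -2.7]
width: 0.132
gripper_force: 40.0
```

```bash
python3 - <<'E'
from h import *
d=arm.get_image("scene");cv2.imwrite("pics/s6.png",cv2.resize(d["image"][70:250,220:440],None,fx=3,fy=3))
w=np.array([.562,-.017])-arm.observe()["position"][:2];a=.283
print("tool dx,dy",w@[np.cos(a),np.sin(a)],w@[np.sin(a),-np.cos(a)])
E
```

```text
tool dx,dy 0.06919973299803008 0.36455299764244464
```

View pics/s6.png

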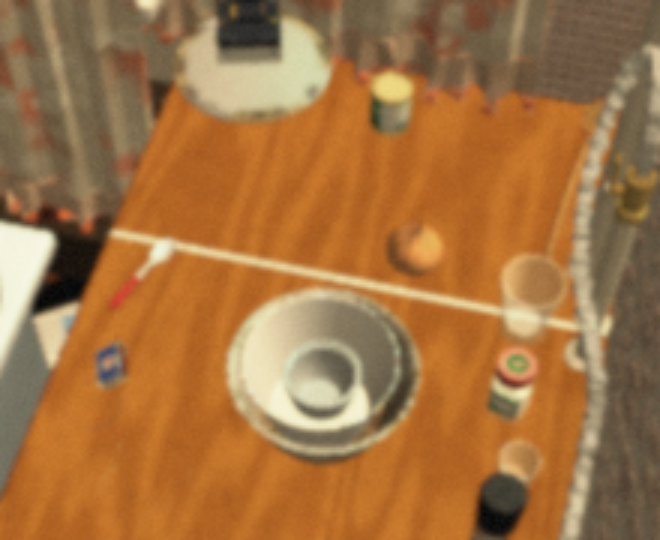

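The lid is held level (crop (255,65)), and the nest below is in order (enamel bowl at (322,365)). Carrying the lid across.

In the tool's units: 0.04 m is 0.8, 0.027 m is 0.54.

Request:
drive_effector(ticks={"steps": [[0.07, 0.36, 0, 0, 0], [0.15, 0.8, 0, 0, 0], [0.15, 0.8, 0, 0, 0], [0.15, 0.8, 0, 0, 0], [0.15, 0.8, 0, 0, 0], [0.15, 0.8, 0, 0, 0], [0.15, 0.8, 0, 0, 0], [0.15, 0.8, 0, 0, 0], [0.15, 0.8, 0, 0, 0], [0.11, 0.54, 0, 0, 0]]})

```text
clock: 23.25
position: [0.5627, -0.0203, 0.242]
ee_rot: [3.11, 0.438, -0.005]
force: [-0.4, -0.0, -2.3]
width: 0.135
gripper_force: 40.0
```

Request:
drive_effector(ticks={"steps": [[0, 0, 0, 0, 0], [0, 0, 0, 0, 0], [0, 0, 0, 0, 0]]})

```text
clock: 23.55
position: [0.5618, -0.0154, 0.2429]
ee_rot: [-3.109, -0.445, 0.003]
force: [0.9, -0.4, -2.2]
width: 0.133
gripper_force: 40.0
```

```bash
python3 - <<'E'
from h import *
print(np.array([.562,-.017])-arm.observe()["position"][:2])
d=arm.get_image("scene");cv2.imwrite("pics/s7.png",cv2.resize(d["image"][100:260,230:430],None,fx=3,fy=3))
E
```

```text
[ 0.00017054 -0.00158443]
```

In the tool's units: 0.03 m is 0.6, 0.02 m is 0.4.

Request:
drive_effector(ticks={"steps": [[0, 0.03, 0.2, 0, 0], [0, 0, 0.4, 0, 0], [0, 0, 0.6, 0, 0], [0, 0, 0.4, 0, 0], [0, 0, 0.2, 0, 0], [0, 0, 0, 0, 0], [0, 0, 0, 0, 0]]})

```text
clock: 24.3
position: [0.5634, -0.0178, 0.1543]
ee_rot: [-3.11, -0.443, -0.001]
force: [0.1, 0.0, -1.5]
width: 0.133
gripper_force: 40.0
```

Request:
drive_effector(ticks={"steps": [[0, 0, 0.08, 0, 0], [0, 0, 0.06, 0, 0], [0, 0, 0.06, 0, 0], [0, 0, 0, 0, 0]]}, clamp_n=25)

```text
clock: 24.7
position: [0.5628, -0.0182, 0.1434]
ee_rot: [3.11, 0.442, -0.001]
force: [-0.0, 0.1, -2.5]
width: 0.139
gripper_force: 25.0
```

Request:
drive_effector(ticks={"steps": [[0, 0, 0.04, 0, 0], [0, 0, 0.04, 0, 0], [0, 0, 0, 0, 0]]}, clamp_n=15)

```text
clock: 25.0
position: [0.5628, -0.0181, 0.1394]
ee_rot: [-3.11, -0.443, 0.001]
force: [0.5, -0.4, -2.6]
width: 0.136
gripper_force: 15.0
```

In the tool's units: 0.002 m is 0.04.

Request:
drive_effector(ticks={"steps": [[0, 0, 0.04, 0, 0], [0, 0, 0, 0, 0]]})

```text
clock: 25.2
position: [0.5632, -0.0181, 0.1381]
ee_rot: [3.11, 0.443, 0.001]
force: [-1.5, -0.2, 1.3]
width: 0.134
gripper_force: 15.0
```

Request:
drive_effector(ticks={"steps": [[0, 0, 0.04, 0, 0], [0, 0, 0, 0, 0]]})

```text
clock: 25.4
position: [0.5636, -0.018, 0.1372]
ee_rot: [3.11, 0.442, 0.003]
force: [-4.5, -0.9, 12.8]
width: 0.139
gripper_force: 15.0
```

Request:
drive_effector(ticks={"steps": [[0, 0, 0.04, 0, 0], [0, 0, 0, 0, 0]]})

```text
clock: 25.6
position: [0.5641, -0.0179, 0.1357]
ee_rot: [3.11, 0.443, 0.005]
force: [-4.6, -0.1, 15.6]
width: 0.135
gripper_force: 15.0
```

In the tool's units: -0.04 m is -0.8, -0.03 m is -0.6.

Request:
drive_effector(ticks={"steps": [[0, 0, -0.06, 0, 0], [0, 0, 0, 0, 0], [0, 0, 0, 0, 0.2], [0, 0, 0, 0, 0.3], [0, 0, 0, 0, 0.4], [0, 0, 0, 0, 0.4], [0, 0, -0.2, 0, 0.4], [0, 0, -0.6, 0, 0.4], [0, 0, -0.8, 0, 0.4], [0, 0, -0.8, 0, 0.4]]}, clamp_n=8)

```text
clock: 26.6
position: [0.5627, -0.018, 0.2586]
ee_rot: [-3.11, -0.443, 0.001]
force: [0.5, -0.4, -0.4]
width: 0.401
gripper_force: 0.0
```

Request:
drive_effector(ticks={"steps": [[0, 0.8, 0, 0, 0.4], [0, 0.8, 0, 0, 0.4], [0, 0.8, 0, 0, 0.4], [0, 0.8, 0, 0, 0.4], [0, 0.8, 0, 0, 0.4], [0, 0.8, 0, 0, 0.4], [0, 0, 0, 0, 0.4], [0, 0, 0, 0, 0.4]]})

```text
clock: 27.4
position: [0.6298, -0.2495, 0.2568]
ee_rot: [-3.11, -0.439, 0.0]
force: [-0.4, 0.9, 0.4]
width: 0.4
gripper_force: 0.0
```

```bash
python3 - <<'E'
from h import *
d=arm.get_image("top");cv2.imwrite("pics/t8.png",cv2.resize(d["image"][110:310,220:470],None,fx=3,fy=3))
m=mask(d,100)
print("pot?",*circ(cast(d,hull(m,(335,187),46),.098),.112))
E
```

```text
pot? [ 0.5652 -0.0168  0.1119] 0.0006
```

View pics/t8.png

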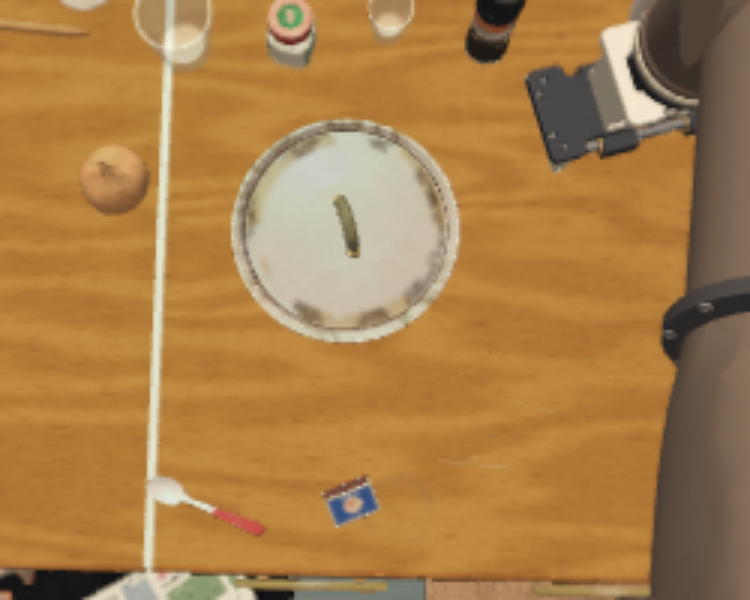

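The lid covers the mouth, its disc centred at crop (346,229) inside the pot rim (346,231). The arch is upright and the bystanders are untouched, so I'm handing in.

```bash
python3 -c "
from cell import arm
print(arm.sign_off())"
```

```text
the job is handed in; nothing more can be done
None
```

The nest is packed and handed in at about 27 s: enamel bowl in the pot, small bowl inside it, and the lid on the enamel rim, centred to about 2 mm in the last picture; sign-off returned no verdict.

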